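# Emergency lid release on a bench centrifuge

## Task

The blue-lidded bench centrifuge has lost power and stays locked. Take the red-handled release rod from its stand, push it down the black slot in front of the blue lid until the hidden latch tab gives way and the lid pops up, then hang the rod back upright in its stand and let go. Leave the grey-lidded centrifuge shut.

Things in the scene. Friction and masses are not known exactly. Their poses are not given: they have to be found in the camera images.
- release_rod: Upright release rod, 70 to 120 g. Origin: centre of the underside of its red collar; z up the handle. Below: steel shaft, 8 mm diameter, 70 mm down to the tip. Above: red collar (disc 40 mm across, 6 mm thick), then round red handle, 20 mm across, from 6 to 66 mm above the origin; grip it from above at any yaw, some 40 mm above the origin. The collar rests on the stand's top.
- stand_hole (a point): Centre of the mouth of the round hole (24 mm across, right through) in the top of the rod's stand, a fixed aluminium block 70 x 70 mm, 80 mm high. The point lies on its top face. The shaft hangs in the hole, the collar flat on the top face.
- blue_slot (a point): Centre of the mouth of the black-rimmed slot in the flat top, 100 mm above the bench, of the blue-lidded centrifuge (fixed, white, 220 x 160 mm). x: from the machine's front to the lid, y: across, z: up. Slot 22 mm in x, 40 mm in y, straight walls. The black latch tab fills its bottom, top 30 mm below the mouth; it gives way at 6 to 8 N and stops hard 12 mm lower (tip 42 mm below the mouth).
- blue_lid (a joint): Opening angle (rad) of the blue lid: 0 shut, 0.30 fully popped up. It rises 0.025 rad for each mm the tab is pushed down; both stay where they are left, and pressing on at the stop does no harm. Low dome 136 mm across, 22 mm high, centred 117 mm behind the slot, hinged at its far side; its front edge rises up to 40 mm.
- grey_lid (a joint): Opening angle (rad) of the lid of the other centrifuge, alike but for its grey lid, on the other side of the stand; which side is which changes. 0 is shut, and it must stay shut.
Not all that is in view belongs to the job. What is meant by the release_rod is not green, pink or turquoise, and is the larger of those in its own colour.

How it is judged:
By the outcome, as a careful person would: the job done as asked, in the order asked, and still so for the second after the job is handed in, with the robot touching nothing.
It also fails if it takes over 51 s, if anything falls off the work surface, if the arm or the gripper's body presses on something with over 40 N, if the wrist force passes 120 N, or if a joint passes its speed limit or range.

## Robot

A 7-joint arm with a two-finger parallel gripper is mounted at the origin on the work surface. World frame = base frame: x ahead of the robot, y to its left, z up, the work surface at z = 0. Lengths are in m, angles in rad, forces in N, time in s.
With the tool pointing down it reaches from about 0.4 to 0.85 m from the base axis. Payload 4.5 kg.
Tool frame: the origin (TCP) lies on the centre line of the jaws, within the pads' length; the fingertips stand 17 mm ahead of it and the grasp point (between the pads) lies 2 mm behind it; z points along the fingers, y is the line along which they close (so a half turn about z gives the same grasp; the last joint's range is limited). The gripper opens to 88 mm and grips with 3 to 60 N. Pads are 18 mm wide; open, the fingers measure 123 mm over their backs; the gripper's body (75 mm by 187 mm) begins 45 mm behind the grasp point.
Start: joints at [-1.175, 0.689, -0.195, 1.565, 0.157, 0.902, -0.215], TCP at [0.221, 0.585, 0.256] pointing down, gripper open.
Joint ranges: [-3.01, 3.01], [-0.46, 2.08], [-1.47, 1.51], [0.13, 2.56], [-1, 4.14], [0.04, 2.09], [-2.66, 2.66]. Speed limits (rad/s): [2.57, 2.57, 3.14, 3.14, 3.14, 3.14, 3.14].

## Interface

Orientations are given as a unit quaternion [w, x, y, z].
In Python, from station import r, cams gives the robot as it stands. The module is installed in compiled form; this text tells all that it offers. Calls block until the motion is done:
- r.movep(position, orientation): joint-space move of the TCP to a pose.
- r.movel(position, rot=None, velocity=0.15, f_stop=None): straight line of the TCP; rot=None keeps the orientation; velocity is the mean speed in m/s. With f_stop (N) it stops when the force on the tool has changed by that much, and returns True; else False.
- r.move_j(angles): joint-space move.
- r.gripper_to(opening): finger opening in m; the grip force is fixed at half the most; returns when the fingers have stopped.
- r.wait(seconds).
- r.solve_ik(position, orientation): joint angles nearest the present ones, or None.
- r.get_state(): the state.
- cams.snapshot(name): name is "scene" or "top" or "wrist"; returns a dict with "frame" (400x640x3 uint8, blue, green, red), "fovy" (degrees; the focal length in pixels is half the picture's height over the tangent of half this angle, whatever the lens; pixels are square), "cx", "cy" (the principal point, pixels), "view" (4x4, takes a point from world to camera coordinates); the wrist camera has in their place "mount" (4x4, takes a point from camera to tool coordinates, whose origin is the TCP and whose axes are the flange's). Camera axes: x right, y up, looking along -z (the intrinsics and any distortion apply to the point x, -y, -z); pixel columns grow to the right and rows downward; lengths in m; the calibration is good to about 2 mm. A picture is of the moment at which its call begins: read the wrist's pose just before it. There is no depth.
A pose or a line that the arm cannot do raises r.MotionError and nothing moves.
- r.hand_in(): hands the job in; it is judged then, once.
The state is a dict: "time": time; "qpos": joint angles; "qd": joint speeds; "joint_efforts": joint torques, N m; "tool_pos": TCP position; "tcp_rot": TCP orientation; "wrist_force": force on the tool from outside, world axes, zero at the start; "ft_torque": the same for the moment, N m; "opening": finger opening in m; "grip_force": force on a finger pad.
Only numpy, scipy, OpenCV 4.12 (cv2) and the standard library are available. Lean on these libraries where they do the work, as an engineer would, in place of code of your own. Each camera call takes 0.05 s, during which the arm holds its last target. There are 200 camera calls.

## Working session

There is one attempt and no reset: what is moved stays moved. The work goes in short steps, each a Python script; the robot and the scene stay as the last script left them, time stands still between calls to the robot, and variables do not carry over. Pictures are saved under pics/ and viewed, at most 10 in all, crops included, and the job is handed in when it is done.

```bash
mkdir -p pics; python3 - <<'E'
from station import r,cams
import cv2,numpy as np
np.set_printoptions(precision=4,suppress=True)
for n in("scene","top"):
    s=cams.snapshot(n);cv2.imwrite(f"pics/{n}0.png",s["frame"]);print({k:v for k,v in s.items() if k!="frame"})
s=cams.snapshot("wrist");print({k:v for k,v in s.items() if k!="frame"});print(r.get_state())
E
```

```text
{'fovy': 46.943430625585115, 'cx': 317.23378325114584, 'cy': 204.2398533265555, 'view': array([[ 0.2811,  0.9595,  0.0174, -0.1415],
       [-0.6738,  0.1845,  0.7155,  0.3237],
       [ 0.6833, -0.2129,  0.6984, -1.4102],
       [ 0.    ,  0.    ,  0.    ,  1.    ]])}
{'fovy': 54.96865062610622, 'cx': 323.07924684034475, 'cy': 196.3693593037564, 'view': array([[ 0.0143, -0.9997,  0.0216, -0.0339],
       [ 0.9926,  0.0168,  0.12  , -0.5903],
       [-0.1203,  0.0197,  0.9925, -0.8148],
       [ 0.    ,  0.    ,  0.    ,  1.    ]])}
{'fovy': 67.73036587105166, 'cx': 323.9983065335078, 'cy': 203.3874106617768, 'mount': array([[ 0.0002,  0.954 ,  0.3   ,  0.0787],
       [ 1.    , -0.0002,  0.0001,  0.0004],
       [ 0.0001,  0.3   , -0.954 , -0.1294],
       [ 0.    ,  0.    ,  0.    ,  1.    ]])}
{'time': 0.15, 'qpos': array([-1.1752,  0.6898, -0.1945,  1.5661,  0.1573,  0.9025, -0.2151]), 'qd': array([ 0.0003, -0.0023, -0.0015, -0.0024, -0.0008, -0.0018,  0.0001]), 'joint_efforts': array([ -0.0015, -52.7856,  -1.2685, -15.3585,  -0.0526,   0.004 ,
         0.0001]), 'tool_pos': array([0.2211, 0.5841, 0.2551]), 'tcp_rot': array([-0.0001,  0.1799,  0.9837, -0.0007]), 'wrist_force': array([-0.0912, -0.0761, -0.7722]), 'ft_torque': array([ 0.0038,  0.0029, -0.0232]), 'grip_force': 0.0, 'opening': 0.08837823285353291}
```

View pics/scene0.png

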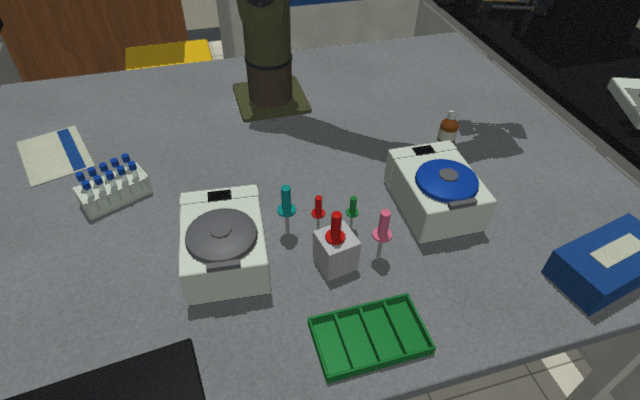

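View pics/top0.png

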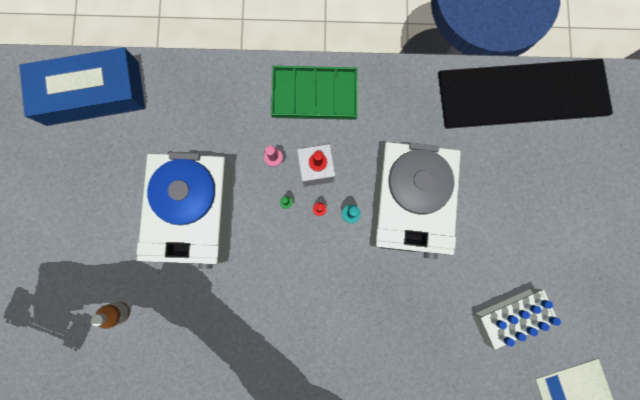

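Rod candidates (top image): large red in the stand (318,160), small red (320,209), green (286,201), pink (273,156), turquoise (352,213). I choose the large red one in the stand. The blue slot is at (177,250) in the top image and (424,150) in the scene image. Next I'll localise both and check the choice in one close crop.

```bash
cat > h.py <<'E'
import numpy as np,cv2
from scipy.spatial.transform import Rotation as R
from station import r,cams
np.set_printoptions(precision=4,suppress=True)
def w2c(s,st=None):
    if "view" in s: return s["view"]
    q=st["tcp_rot"];T=np.eye(4);T[:3,:3]=R.from_quat([*q[1:],q[0]]).as_matrix();T[:3,3]=st["tool_pos"]
    return np.linalg.inv(T@s["mount"])
def ray(s,px,st=None):
    f=200/np.tan(np.radians(s["fovy"]/2));C=np.linalg.inv(w2c(s,st))
    d=C[:3,:3]@np.array([(px[0]-s["cx"])/f,-(px[1]-s["cy"])/f,-1]);return C[:3,3],d
def onz(s,px,z,st=None):
    o,d=ray(s,px,st);return o+d*(z-o[2])/d[2]
def proj(s,p,st=None):
    f=200/np.tan(np.radians(s["fovy"]/2));c=w2c(s,st)@np.append(p,1)
    return np.array([s["cx"]-f*c[0]/c[2],s["cy"]+f*c[1]/c[2]])
def down(yaw): # tool z down, tool x axis at yaw
    q=(R.from_euler('z',yaw)*R.from_euler('x',np.pi)).as_quat();return [q[3],*q[:3]]
E
python3 - <<'E'
from h import *
t=cams.snapshot("top");s=cams.snapshot("scene")
for n,a,b,z in(("collar",(319,164),(335,237),.083),("slot",(177,250),(424,150),.1),("greyslot",(416,238),(219,195),.1)):
    print(n,onz(t,a,z),onz(s,b,z))
# machine top-front corners & stand corners
for px in((137,262),(219,264),(148,154),(224,157)): print(px,onz(t,px,.1))
for px in((299,150),(331,146),(335,178),(302,182)): print(px,onz(t,px,.08))
a=cv2.resize(t["frame"][120:220,250:370],None,fx=4,fy=4,interpolation=2);b=cv2.resize(t["frame"][220:270,130:230],None,fx=3,fy=3,interpolation=2)
m=np.zeros((400,780,3),np.uint8);m[:,:480]=a;m[:150,480:780]=b
cv2.imwrite("pics/crop.png",m)
E
```

```text
collar [ 0.6537 -0.0142  0.083 ] [ 0.6603 -0.0114  0.083 ]
slot [0.4703 0.2664 0.1   ] [0.4718 0.267  0.1   ]
greyslot [ 0.5011 -0.2132  0.1   ] [ 0.4999 -0.2128  0.1   ]
(137, 262) [0.4456 0.3437 0.1   ]
(219, 264) [0.4438 0.1819 0.1   ]
(148, 154) [0.6644 0.3371 0.1   ]
(224, 157) [0.6611 0.1817 0.1   ]
(299, 150) [0.6838 0.0288 0.08  ]
(331, 146) [ 0.6938 -0.0392  0.08  ]
(335, 178) [ 0.6249 -0.0484  0.08  ]
(302, 182) [0.6151 0.021  0.08  ]
```

View pics/crop.png

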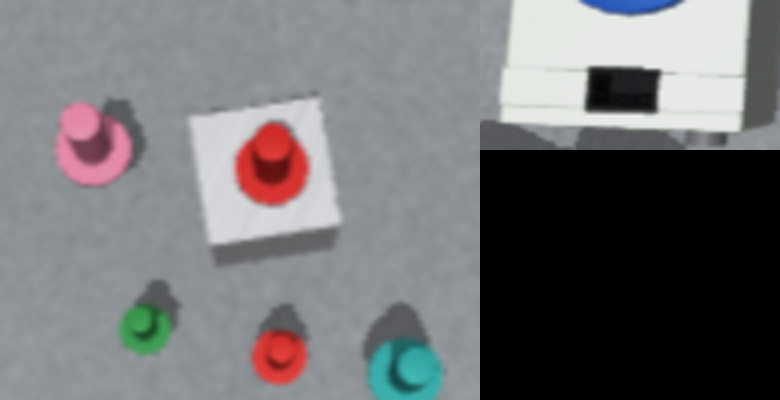

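Crop: the larger red rod sits in the aluminium stand, with its collar at top-image (318,161.5); the small red one is a decoy. The slot is at (177.3,250). I'll take wrist views over the slot and over the rod on the way.

```bash
python3 - <<'E'
from h import *
import pickle
D={}
for n,p in(("slot",[.471,.267,.27]),("rod",[.657,-.012,.27])):
    for yaw in(np.pi,0):
        q=r.solve_ik(p,down(yaw)); print(n,yaw,q)
    r.movep(p,down(np.pi)); r.wait(.2); st=r.get_state();s=cams.snapshot("wrist");D[n]=(s,st);print(st["time"],st["tool_pos"],st["tcp_rot"],st["wrist_force"])
pickle.dump(D,open("d.pkl","wb"))
for n,p in(("slot",(.471,.267,.1)),("rod",(.657,-.012,.086))): print(n,proj(D[n][0],p,D[n][1]))
m=np.hstack([cv2.resize(D[n][0]["frame"][:,120:520],(400,400)) for n in D]);cv2.imwrite("pics/w1.png",m)
E
```

```text
slot 3.141592653589793 [-0.3877  0.5728 -0.3447  1.7971  0.2543  0.8153  0.7137]
slot 0 [-0.9291  0.6183  0.5539  1.825  -0.43    0.8203 -1.7298]
1.95 [0.4705 0.2681 0.2699] [-0.0001 -0.001   1.      0.0002] [-0.7435  0.1426  0.0416]
rod 3.141592653589793 [ 0.1317  0.7329 -0.3547  1.4374  0.2762  1.0205  1.2867]
rod 0 [-0.3289  0.7793  0.5585  1.4657 -0.4505  1.0261 -1.2359]
3.4667 [ 0.6567 -0.01    0.2702] [ 0.     -0.0014  1.      0.0003] [0.7248 0.6781 0.7407]
slot [322.1232 189.5437]
rod [321.3843 185.9227]
```

View pics/w1.png

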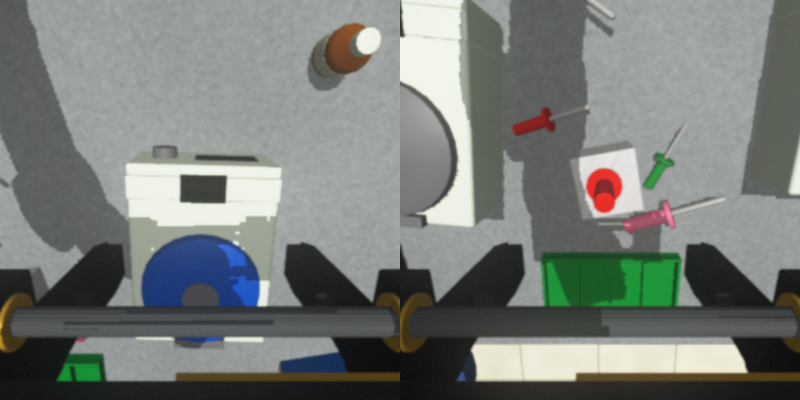

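The wrist view shows the slot at about px (323,189) and the collar at about (323,185). Both agree with the estimates to within 2 mm. The decoy rods have toppled onto the bench, but not in the way. I'll take one zoomed crop for exact stand and slot centres.

```bash
python3 - <<'E'
from h import *
import pickle
D=pickle.load(open("d.pkl","rb"))
a=cv2.resize(D["rod"][0]["frame"][135:235,275:375],None,fx=4,fy=4,interpolation=2)
b=cv2.resize(D["slot"][0]["frame"][135:235,275:375],None,fx=4,fy=4,interpolation=2)
cv2.imwrite("pics/w2.png",np.hstack([a,b]))
t=cams.snapshot("top");cv2.imwrite("pics/top1.png",t["frame"])
E
```

```text
(no output)
```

View pics/w2.png

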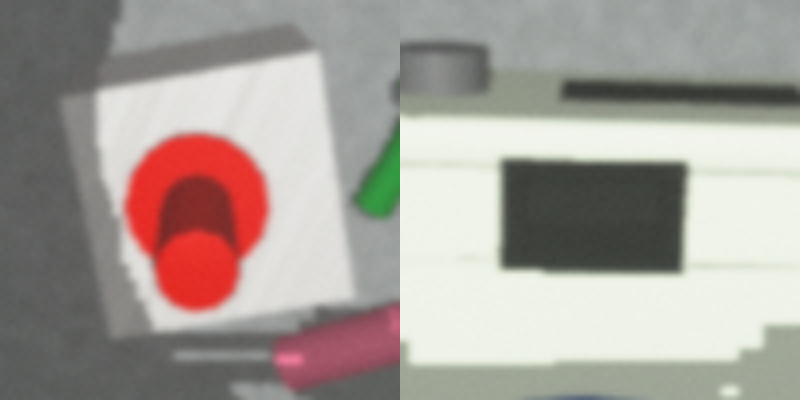

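```bash
python3 - <<'E'
from h import *
import pickle,json
D=pickle.load(open("d.pkl","rb"))
rod=onz(D["rod"][0],(324.2,186),.086,D["rod"][1]); top=onz(D["rod"][0],(275+197/4,135+271/4),.146,D["rod"][1])
st=onz(D["rod"][0],(327.9,184),.08,D["rod"][1]); sl=onz(D["slot"][0],(323.4,188.8),.1,D["slot"][1])
t=cams.snapshot("top")
print("rod",rod,top,"top cam",onz(t,(318,161.5),.086));print("stand",st,"slot",sl)
# slot yaw
c=[onz(D["slot"][0],(275+(x-400)/4,135+y/4),.1,D["slot"][1]) for x,y in((502,158),(687,163),(684,272),(501,268))];print(np.array(c))
g=(rod+top)/2
r.gripper_to(.06)
print(r.movel([g[0],g[1],.118],velocity=.12,f_stop=8)); print(r.get_state()["tool_pos"])
r.gripper_to(0); S=r.get_state();print(S["opening"],S["grip_force"],S["tool_pos"],S["wrist_force"])
json.dump({"stand":list(st),"slot":list(sl),"rod":list(g)},open("p.json","w"))
r.movel([g[0],g[1],.30],velocity=.15); r.wait(.2)
S=r.get_state();print(S["time"],S["opening"],S["tool_pos"],S["wrist_force"])
D["held"]=(cams.snapshot("wrist"),S);s2=cams.snapshot("scene")["frame"]
pickle.dump(D,open("d.pkl","wb"))
m=np.hstack([D["held"][0]["frame"][:,120:520],s2[60:360,200:500][:,:].copy() if 0 else cv2.resize(s2[100:300,240:440],(400,400))])
cv2.imwrite("pics/held.png",m)
E
```

```text
rod [ 0.6571 -0.0089  0.086 ] [ 0.6574 -0.009   0.146 ] top cam [ 0.6584 -0.012   0.086 ]
stand [ 0.6563 -0.0049  0.08  ] slot [0.4702 0.2683 0.1   ]
[[0.4552 0.2449 0.1   ]
 [0.4564 0.2922 0.1   ]
 [0.4856 0.2921 0.1   ]
 [0.4846 0.244  0.1   ]]
False
[ 0.6578 -0.0089  0.1189]
0.01893338990945016 30.00004411675036 [ 0.6572 -0.009   0.118 ] [0.1143 0.759  0.3225]
7.875 0.01945557497420463 [ 0.6569 -0.009   0.2992] [-0.1906 -0.2888 -1.2502]
```

View pics/held.png

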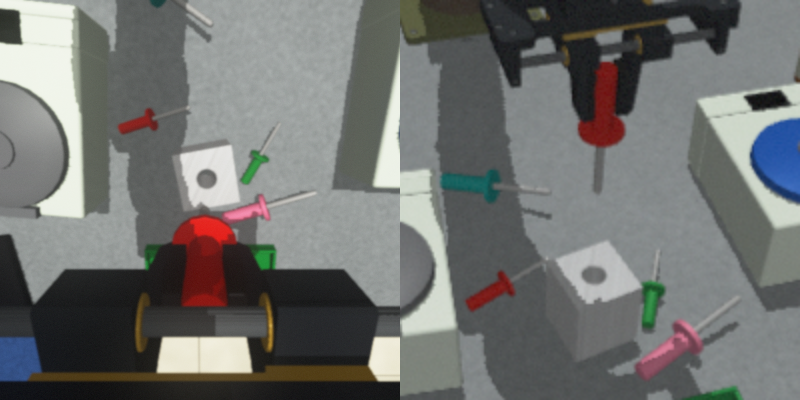

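The rod is held upright (scene crop 600,110) and the stand hole is visible at wrist px (326.5,179). Next: insert and push.

```bash
python3 - <<'E'
from h import *
import pickle,json
D=pickle.load(open("d.pkl","rb"));P=json.load(open("p.json"))
print("hole",onz(D["held"][0],(326.5,179),.08,D["held"][1]))
x,y,_=P["slot"]
r.movel([x,y,.30],velocity=.22); 
print(r.movel([x,y,.19],velocity=.1,f_stop=6)); r.wait(.2);S=r.get_state();print(S["tool_pos"],S["wrist_force"])
if S["tool_pos"][2]<.193:
    print(r.movel([x,y,.158],velocity=.03,f_stop=20)); S=r.get_state();print(S["time"],S["tool_pos"],S["wrist_force"],S["opening"])
s=cams.snapshot("scene")["frame"];cv2.imwrite("pics/push.png",cv2.resize(s[80:260,340:540],(600,540)))
E
```

```text
hole [ 0.6571 -0.0052  0.08  ]
False
[0.4705 0.2684 0.1905] [ 0.0377 -0.3387 -0.219 ]
True
11.9083 [0.4707 0.2686 0.1654] [-0.7112 -1.0562  9.8498] 0.01893183524735893
```

View pics/push.png

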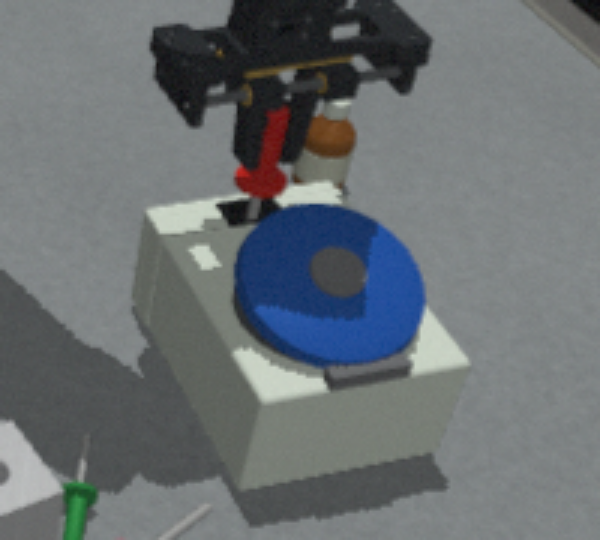

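The lid is clearly up, with the stop met at the expected depth. I'll press once more for certainty, then return the rod.

```bash
python3 - <<'E'
from h import *
import json
P=json.load(open("p.json"));x,y,_=P["slot"]
print(r.movel([x,y,.157],velocity=.03,f_stop=20));S=r.get_state();print(S["tool_pos"],S["wrist_force"])
r.movel([x,y,.31],velocity=.15)
hx,hy=.6567,-.005
r.movel([hx,hy,.31],velocity=.22); r.wait(.2)
S=r.get_state();print(S["time"],S["tool_pos"],S["opening"])
print(r.movel([hx,hy,.135],velocity=.1,f_stop=6));S=r.get_state();print(S["tool_pos"],S["wrist_force"])
if S["tool_pos"][2]<.14:
    print(r.movel([hx,hy,.110],velocity=.02,f_stop=5));S=r.get_state();print(S["time"],S["tool_pos"],S["wrist_force"])
E
```

```text
True
[0.4719 0.2688 0.1649] [-0.1356 -1.5055  8.8823]
15.1333 [ 0.6565 -0.0041  0.3102] 0.01911447375979813
False
[ 0.6571 -0.005   0.1356] [-0.0565  0.831  -1.6777]
True
17.8833 [ 0.6565 -0.005   0.1177] [-1.6451 -0.7214  4.1986]
```

```bash
python3 - <<'E'
from h import *
r.gripper_to(.06); r.wait(.2)
p=r.get_state()["tool_pos"]; r.movel([p[0],p[1],.32],velocity=.15); r.movel([.50,p[1],.35],velocity=.2); r.wait(.5)
print(r.get_state()["time"]);a=cams.snapshot("scene")["frame"];b=cams.snapshot("wrist")["frame"]
cv2.imwrite("pics/end.png",np.hstack([cv2.resize(a[110:310,170:500],(500,303)),cv2.resize(b[80:280,170:470],(300,303))]))
E
```

```text
21.775
```

View pics/end.png

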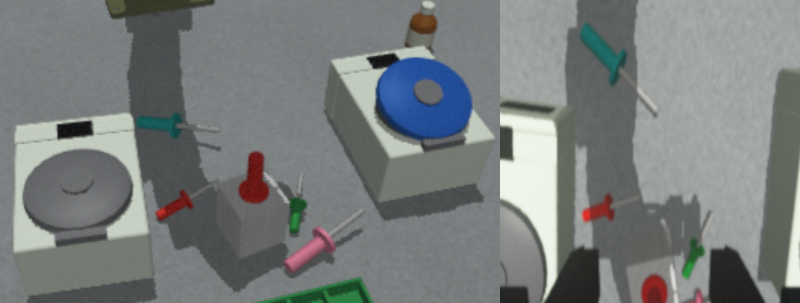

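The rod stands upright in its stand (scene crop 255,180), the blue lid is up, the grey lid is shut, and the gripper is clear.

```bash
python3 -c "
from station import r
print(r.hand_in())"
```

```text
the job is handed in; nothing more can be done
None
```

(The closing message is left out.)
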